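Set the battery charger's current selector by clicks and start it

ROBOT

A 6-joint arm with a two-finger parallel gripper is mounted at the origin on the work surface. World frame = base frame: x ahead of the robot, y to its left, z up, the work surface at z = 0. Lengths are in mm, angles in degrees, forces in N, time in s.
With the tool pointing down it reaches from about 300 to 850 mm from the base axis. Payload 4.2 kg.
Tool frame: the origin (TCP) lies on the centre line of the jaws, within the pads' length; the fingertips stand 14 mm ahead of it and the grasp point (between the pads) lies 5 mm behind it (env.finger_overhang is the z of the fingertips in the tool frame, in mm); z points along the fingers, y is the line along which they close (so a half turn about z gives the same grasp; the last joint's range is limited). The gripper opens to 91 mm and grips with 3 to 60 N. Pads are 32 mm wide; open, the fingers measure 118 mm over their backs; the gripper's body (76 mm by 178 mm) begins 60 mm behind the grasp point.
Start: joints at [67.38, 18.312, 89.639, -0, 72.044, -1.146], TCP at [210.503, 535.098, 227.976] pointing down, gripper open.
Joint ranges: [-177.97, 177.97], [-48.28, 115.42], [12.27, 149.76], [-77.06, 257.06], [2.81, 150.46], [-146.56, 146.56]. Speed limits (degrees/s): [147.25, 147.25, 180, 180, 180, 180].

INTERFACE

Orientations are given as [roll, pitch, yaw] about the fixed x, y, z axes, in that order (R = Rz(yaw) Ry(pitch) Rx(roll)).
In Python, from workcell import sensors, viewer, env gives the robot as it stands. The module is installed in compiled form; this text tells all that it offers.
- The arm moves only by the tool step_arm, never from a script. Its argument "plan" is one flat list of numbers, 6 for each row, row after row: the shift along the tool's x, y, z in cm, then the turn, a rotation vector about the tool's x, y, z in rad. In form: [x, y, z, wx, wy, wz, x, y, z, wx, wy, wz, ...]. A call has 1 to 5 rows; each row shifts and turns the commanded pose from where the row before left it, along the tool's axes as they then stand; what a row does not reach is not made up. A row lasts 1/12 s, in which the tool goes at most 41.7 mm and 7.16 degrees, less where a joint would pass 70% of its speed; a pose out of reach is approached as far as the arm can. A call is refused whole if a number of a shift passes 4.17 or a number of a turn 0.125, either way. A call with a gripper value outside its range is refused whole. "hand" is the finger opening in cm, from 0 to 9.12, set as the call begins (left out, the last holds). The fingers move at their own pace and stop on an object; "newtons" is the grip in N (left out, the last holds). Time passes only in rows, so rows that do not move let the fingers close. It gives the time, the measured TCP pose, the force, the opening and the grip force at its end, in the units of the state.
- sensors.state(): the state, without advancing time (a new reading comes with each control period).
- viewer.grab_frame(name): name is "scene" or "top" or "wrist"; returns a dict with "img" (384x512x3 uint8, red, green, blue), "fx", "fy", "cx", "cy" (pixels), "position" and "attitude" of the camera in the world. Camera axes: x right, y down, z forward; pixel columns grow to the right and rows downward; lengths in mm; the calibration is good to about 2 mm. The wrist camera is an equidistant fisheye: a pixel r from the principal point sees the ray r / f radians off the axis. A picture is of the moment at which its call begins. There is no depth.
- env.job_done(): hands the job in; it is judged then, once.
Trained networks look in a picture, given as the dict that the camera call returned (one of the last four; its "shot" number tells which), for a name from the list of things; names that differ only in an ending like _2 or _b are one class to them, and where a whole thing is asked for, a point or a joint stands for the part that bears it (a point fixed in the world has none). Each returns a list of dicts, best first, with "score" (0 to 1); they miss things now and then, are a little off and sometimes report something else, mostly with a low value. They report only what shows in the picture. A call takes as long as a camera call.
- viewer.boxes_of(name, picture): "location" ([column, row] in pixels, amid what is visible of it).
- viewer.pinpoint(name, picture): "location" ([column, row] in pixels: a listed point, or the origin of a listed thing).
The state is a dict: "time_s": time; "qpos": joint angles; "qvel": joint speeds; "effort": joint torques, N m; "ee_pos": TCP position; "ee_rot": TCP orientation; "force": force on the tool from outside, world axes, zero at the start; "torque": the same for the moment, N m; "gripper_width": finger opening in mm; "gripper_force": force on a finger pad.
Only numpy, scipy, OpenCV 4.12 (cv2) and the standard library are available. Lean on these libraries where they do the work, as an engineer would, in place of code of your own. Each camera call takes 0.05 s, during which the arm holds its last target. There are 200 camera calls.

TASK

On the battery charger, push the pointer of the rotary selector round with a fingertip, from one side and without taking it between the fingers, until it stands four clicks clockwise from its off stop, and never let it click past that position. Then press the start button fully in and let it come back out. Leave the socket, oil filter and gear where they stand.

Things in the scene. Friction and masses are not known exactly. Their poses are not given: they have to be found in the camera images.
- charger_panel (a point): Battery charger: a fixed grey box 240 (x) x 320 (y) mm, 100 mm high, flat bare-metal top. Point: centre of the top; x away from the robot's side, y left, z up. Seven black marks on the top, 70 to 84 mm from the selector's axis, show its positions: a round dot at the off stop, six short bars. A flat round meter, 68 mm wide, 5 mm high, at (52, -100) mm is not used.
- selector_axis (a point): Black rotary selector on the charger's top, at (-20, 60) mm. Point: on its vertical axis at the panel's surface; turns with it: x along the pointer to its tip, z up. The pointer is a bar 16 mm wide, from 22 mm behind the axis to 62 mm ahead, underside 8 mm, top 36 mm above the panel; round hub below of 24 mm radius, 13 mm high. A white line on top marks the pointing end.
- selector_tip (a point): Middle of the pointer's end face, 62 mm from the axis and 22 mm above the panel.
- selector (a joint): Selector angle, rad: 0 at the off stop (pointing along panel +y, left), growing clockwise from above, over the far side, to the end stop 3.142 (right). Sprung clicks every 0.524; wanted: 2.094; starts at 0, 0.524 or 1.047. Leaving a click takes about 5 N on the pointer's side 40 mm from the axis; once a little past halfway it jumps ahead of the finger into the next click and stays.
- start_top (a point): Start button: middle of the top face of a round grey push button of 16 mm radius in a black housing, on the charger's top panel at (-60, -100) mm; it is pressed straight down.
- start (a joint): Travel of the start button in m: 0 out, 0.006 fully in; a spring of about 5 N at full travel pushes it back out.
- socket: Loose steel spanner socket, 26 mm across and 60 mm high, standing on the charger's top between selector and start button, about (-85, -10) mm; origin at the centre of its underside. Leave alone.
- oil_filter: Loose white and grey oil filter canister, 76 mm across and 88 mm high, standing to the right of the charger; origin at the centre of its underside. Leave alone.
- gear: Loose steel gear wheel, 76 mm across and 32 mm high at its hub, lying flat to the left of the charger; origin at the centre of its underside. Leave alone.

How it is judged (in metres and radians):
On the way, in this order (a step that is already met when the one before it is completed fails the run):
1. the selector rests at the fourth click (value of joint selector between 1.9744 and 2.2144 rad and value of joint start below 0.002 m), for 0.3 s.
2. the start button is pressed in (value of joint selector between 1.9744 and 2.2144 rad and value of joint start above 0.0045 m), for 0.05 s.
3. the start button is back out (all of step 1), for 0.2 s.
At the end, for the whole second after the job is handed in: The selector rests within 0.12 rad of 2.094 (four clicks from the off stop), the start button is out again (travel below 2 mm) after a press of at least 4.5 mm made with the selector there, and socket, oil filter and gear are within 20 mm of where they stood (all of step 3 and velocity of joint selector between -0.05 and 0.05 rad/s and distance of each of oil_filter, gear, socket from where it was at the start of the episode below 0.02 m); the robot touches nothing.
It fails at once if the selector is turned past the wanted position towards the next click (value of joint selector above 2.3744 rad).
It fails at once if the start button is pressed before the selector stands at the fourth click (value of joint start above 0.003 m and not (value of joint selector between 1.9744 and 2.2144 rad)).
It fails at once if the pointer is taken between the fingers (x of the grasp point in the frame of selector_axis between -0.02 and 0.065 m and y of the grasp point in the frame of selector_axis between -0.006 and 0.006 m and z of the grasp point in the frame of selector_axis below 0.052 m).
It fails at once if the socket, oil filter or gear is moved or lifted by more than 20 mm (distance of any of oil_filter, gear, socket from where it was at the start of the episode above 0.02 m).
It also fails if it takes over 64 s, if anything falls off the work surface, if the arm or the gripper's body presses on something with over 40 N, if the wrist force passes 120 N, or if a joint passes its speed limit or range.

## Working session

There is one attempt and no reset: what is moved stays moved. The work goes in short steps, Python scripts to look and compute and a tool call to move; the robot and the scene stay as the last step left them, time stands still between calls to the robot, and variables do not carry over. Pictures are saved under pics/ and viewed, at most 10 in all, crops included, and the job is handed in when it is done.

Besides the shell and the picture viewer there is one more tool, called after "Request:" as name(argument=value, ...) on one line, values as JSON. step_arm: Moves the arm, as the interface text tells. Its arguments: {"type":"object","properties":{"plan":{"type":"array","items":{"type":"number"}},"hand":{"type":"number"},"newtons":{"type":"number"}},"required":["plan"]}

```bash
mkdir -p pics; cat > h.py <<'E'
import numpy as np, cv2
from scipy.spatial.transform import Rotation as R
from workcell import sensors, viewer, env
def rot(a):
    a=np.array(a,float)
    if a.shape==(3,3): return a
    if a.size==4: return R.from_quat(a).as_matrix()
    return R.from_euler('xyz',a,degrees=True).as_matrix()
def ray(f,p):
    x,y=(p[0]-f['cx'])/f['fx'],(p[1]-f['cy'])/f['fy']
    return rot(f['attitude'])@np.array([x,y,1])
def atz(f,p,z):
    d=ray(f,p); c=np.array(f['position']); return c+d*(z-c[2])/d[2]
def proj(f,P):
    q=rot(f['attitude']).T@(np.array(P)-np.array(f['position'])); return [f['cx']+f['fx']*q[0]/q[2],f['cy']+f['fy']*q[1]/q[2]]
E
python3 - <<'E'
from h import *
print(sensors.state(), env.finger_overhang)
F={}
for n in('scene','top'):
    f=viewer.grab_frame(n); print(n,f['fx'],f['cx'],f['cy'],f['position'],f['attitude'])
    F[n]=f
    for t,z in(('charger_panel',100),('selector_axis',100),('selector_tip',122),('start_top',None),('socket',100),('oil_filter',0),('gear',0)):
        for r in viewer.pinpoint(t,f)[:2]: print(t,r['score'],np.round(r['location'],1),np.round(atz(f,r['location'],z if z is not None else 112),1))
cv2.imwrite('pics/a.png',cv2.cvtColor(cv2.resize(np.vstack([F['scene']['img'],F['top']['img']]),(400,600)) if 0 else F['top']['img'],cv2.COLOR_RGB2BGR))
cv2.imwrite('pics/b.png',cv2.cvtColor(F['scene']['img'],cv2.COLOR_RGB2BGR))
E
```

```text
{'time_s': 0.0, 'qpos': array([ 6.73778178e+01,  1.83492075e+01,  8.97067542e+01, -1.14284575e-03,
        7.20448379e+01, -1.14625194e+00]), 'qvel': array([-0.02153209, -0.05856387, -0.03475453,  0.11265019, -0.03345598,
        0.16204974]), 'effort': array([ 1.98795322e-03, -4.12480187e+01, -2.31980073e+01,  7.28950510e-02,
        4.59546433e-02, -1.35518185e-04]), 'ee_pos': array([210.33156781, 534.61949415, 227.14231137]), 'ee_rot': array([-1.79899199e+02, -9.30099425e-04,  1.58524422e+02]), 'force': array([-0.12831448, -0.40011328,  0.1498105 ]), 'torque': array([-0.03934628,  0.0751107 , -0.01954503]), 'gripper_force': 0.0, 'gripper_width': 91.09503321883976} 14.0
scene 490.1547604033489 256.4468974151209 191.41308433898297 [921.95943672 443.98161451 921.60715357] [-145.07554137    0.50379224  135.08158172]
charger_panel 0.59 [197.7 147.4] [ 529.5 -141.6  100. ]
selector_axis 0.91 [217.7 159.2] [521.  -86.1 100. ]
selector_tip 0.73 [227.4 176.8] [548.7 -24.  122. ]
start_top 0.74 [200.2 149.4] [ 535.1 -125.   112. ]
start_top 0.42 [192.5 104.8] [ 459.7 -238.1  112. ]
socket 0.6 [226.  128.4] [ 448.2 -138.3  100. ]
gear 0.65 [279.6 222.6] [496.5  77.8   0. ]
top 462.98988132555246 253.7951464137107 194.07746886996017 [ 394.2903958    25.56726456 1236.81528475] [-174.85237511    0.96925417  -89.05288275]
charger_panel 0.81 [328.8 181.9] [ 529.3 -137.9  100. ]
selector_axis 0.56 [307.6 187.6] [514.4 -85.8 100. ]
selector_tip 0.96 [282.7 172.3] [548.5 -23.2 122. ]
selector_tip 0.2 [404.2 218.5] [ 441.1 -314.9  122. ]
start_top 0.64 [373.9 206.5] [ 469.5 -245.3  112. ]
socket 0.66 [331.5 218.3] [ 439.7 -144.7  100. ]
oil_filter 0.57 [406.8 217.2] [ 449.8 -359.     0. ]
gear 0.89 [240.1 200.5] [487.5  84.8   0. ]
```

View pics/a.png

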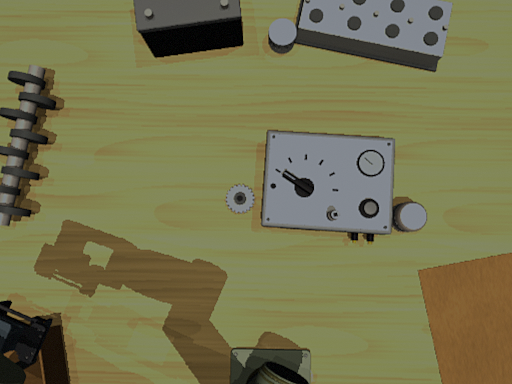

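View pics/b.png

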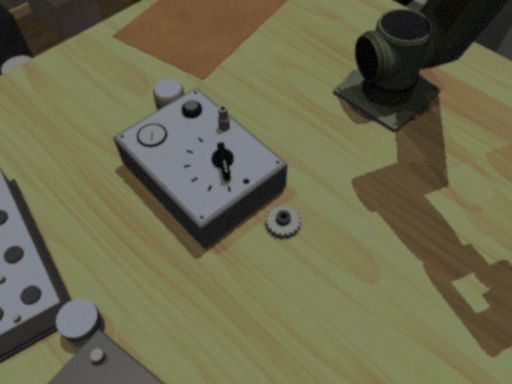

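The top view shows the charger at columns 263–393 and rows 130–232. The pointer tip is at (283,172), aimed at the first bar (277,170), so the selector is one click from the dot at (272,185). The socket is at (333,213), the button at (369,208), the filter at (410,216) and the gear at (240,198). Next I'll fit the panel pose to the marks.

```bash
cat > fit.py <<'E'
from h import *
from scipy.optimize import least_squares
def fit(f,x0):
    g=cv2.cvtColor(f['img'],cv2.COLOR_RGB2GRAY)
    th=(g<90).astype(np.uint8)
    n,l,s,c=cv2.connectedComponentsWithStats(th,connectivity=8)
    B=[c[i] for i in range(1,n) if 3<=s[i,4]<=60]
    def pts(x):
        Rz=R.from_euler('z',x[2],degrees=True).as_matrix()
        o=np.array([x[0],x[1],100])
        return [o+Rz@np.array([-20+77*np.sin(k*np.pi/6),60+77*np.cos(k*np.pi/6),0]) for k in range(7)]
    x=np.array(x0,float)
    for it in range(4):
        pr=[proj(f,p) for p in pts(x)]
        M=[(k,min(B,key=lambda b:np.hypot(*(b-pr[k])))) for k in range(7)]
        M=[(k,b) for k,b in M if np.hypot(*(b-pr[k]))<(7 if it==0 else 4)]
        r=least_squares(lambda y:np.concatenate([np.array(proj(f,pts(y)[k]))-b for k,b in M]),x,x_scale=[1,1,.2],loss='soft_l1'); x=r.x
    return x,[k for k,_ in M],np.round(r.fun,1)
E
python3 - <<'E'
from fit import *
f=viewer.grab_frame('top'); print(fit(f,[529,-139,-3]))
x=fit(f,[529,-139,-3])[0]
f2=viewer.grab_frame('scene'); print(fit(f2,[529,-139,-3]))
Rz=R.from_euler('z',x[2],degrees=True).as_matrix()
for n,v in dict(axis=(-20,60,0),start=(-60,-100,12),socket=(-85,-10,0)).items():
    p=np.array([x[0],x[1],100])+Rz@np.array(v); print(n,p.round(1),np.round(proj(f,p),1),np.round(proj(f2,p),1))
c=f['img'][120:245,225:435]; cv2.imwrite('pics/c.png',cv2.cvtColor(cv2.resize(c,None,fx=3.8,fy=3.8,interpolation=cv2.INTER_CUBIC),cv2.COLOR_RGB2BGR))
E
```

```text
(array([ 531.37972466, -137.23724023,   -2.79137841]), [0, 1, 2, 3, 4, 5, 6], array([-0.3,  0.2, -0. ,  0. ,  0. , -0.1, -0.1,  0. ,  0.3, -0.2,  0. ,
        0. ,  0. ,  0. ]))
(array([ 531.88525289, -139.06643928,   -2.87479965]), [0, 1, 2, 3, 4, 5, 6], array([ 0.3,  0.2, -0.1, -0.4, -0.1, -0.1, -0.1,  0. , -0. ,  0.1,  0.1,
        0.1,  0. ,  0. ]))
axis [514.3 -76.3 100. ] [303.7 187.6] [223.1 160. ]
start [ 466.6 -234.2  112. ] [369.3 207.6] [191.3 107.2]
socket [ 446.  -143.1  100. ] [330.9 215.7] [225.3 126.8]
```

View pics/c.png

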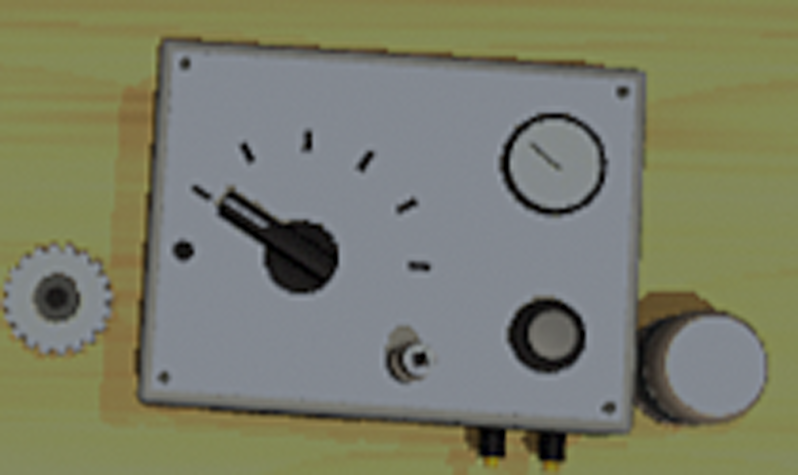

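The picture confirms one bar clockwise of the dot, so the selector is at 0.524. I'll close the fingers and go above the pointer's counter-clockwise side.

```bash
cat > plan.py <<'E'
from h import *
AX=np.array([514.5,-77.3]); YAW=-2.8
def fing(theta,gap,r=45,h=16):  # theta deg -> finger centre, tool yaw
    a=np.radians(90+YAW-theta); d=np.array([np.cos(a),np.sin(a)]); t=np.array([np.sin(a),-np.cos(a)])
    return AX+r*d-(8+h+gap)*t, 180+YAW-theta
def rows(wps,step=40,start=None):
    s=sensors.state(); p=np.array(s['ee_pos']); yaw=s['ee_rot'][2]
    if start is not None: p,yaw=np.array(start[:3],float),start[3]
    out=[]
    for w in wps:
        q=np.array(w[:3],float); dy=(w[3]-yaw+180)%360-180
        n=max(1,int(np.ceil(np.linalg.norm(q-p)/step)),int(np.ceil(abs(dy)/6.5)))
        for i in range(n):
            Rm=R.from_euler('xyz',[180,0,yaw],degrees=True).as_matrix()
            out.append(list(np.round(Rm.T@(q-p)/n/10,2))+[0,0,round(float(-np.radians(dy/n)),3)])
            p=p+0; yaw+=dy/n
        p=q
    for i,o in enumerate(out):
        if i%5==0: print('--')
        print(', '.join('%g'%v for v in o))
E
python3 - <<'E'
from plan import *
c,y=fing(30,8); print(c,y)
rows([(*c,228,y)])
E
```

```text
[511.97873815 -22.13984011] 147.2
--
-3.03, -2.55, 0, 0, 0, 0.012
-3.06, -2.51, 0, 0, 0, 0.012
-3.09, -2.48, 0, 0, 0, 0.012
-3.12, -2.44, 0, 0, 0, 0.012
-3.15, -2.4, 0, 0, 0, 0.012
--
-3.18, -2.36, 0, 0, 0, 0.012
-3.21, -2.32, 0, 0, 0, 0.012
-3.24, -2.28, 0, 0, 0, 0.012
-3.27, -2.24, 0, 0, 0, 0.012
-3.29, -2.2, 0, 0, 0, 0.012
--
-3.32, -2.16, 0, 0, 0, 0.012
-3.35, -2.12, 0, 0, 0, 0.012
-3.37, -2.08, 0, 0, 0, 0.012
-3.4, -2.03, 0, 0, 0, 0.012
-3.42, -1.99, 0, 0, 0, 0.012
--
-3.45, -1.95, 0, 0, 0, 0.012
```

Request:
step_arm(plan=[-3.03, -2.55, 0, 0, 0, 0.012, -3.06, -2.51, 0, 0, 0, 0.012, -3.09, -2.48, 0, 0, 0, 0.012, -3.12, -2.44, 0, 0, 0, 0.012, -3.15, -2.4, 0, 0, 0, 0.012], hand=0, newtons=20)

```text
time_s: 1.32
ee_pos: [305.2, 359.4, 228.1]
ee_rot: [180.0, 0.0, 155.1]
force: [1.8, -1.5, 0.9]
gripper_width: 61.0
gripper_force: 0.0
```

Request:
step_arm(plan=[-3.18, -2.36, 0, 0, 0, 0.012, -3.21, -2.32, 0, 0, 0, 0.012, -3.24, -2.28, 0, 0, 0, 0.012, -3.27, -2.24, 0, 0, 0, 0.012, -3.29, -2.2, 0, 0, 0, 0.012])

```text
time_s: 1.73
ee_pos: [400.1, 185.3, 228.3]
ee_rot: [180.0, 0.0, 151.6]
force: [0.8, 0.1, 0.1]
gripper_width: 27.4
gripper_force: 0.0
```

Request:
step_arm(plan=[-3.32, -2.16, 0, 0, 0, 0.012, -3.35, -2.12, 0, 0, 0, 0.012, -3.37, -2.08, 0, 0, 0, 0.012, -3.4, -2.03, 0, 0, 0, 0.012, -3.42, -1.99, 0, 0, 0, 0.012])

```text
time_s: 2.15
ee_pos: [495.1, 11.3, 228.2]
ee_rot: [180.0, 0.0, 148.2]
force: [-0.4, -0.3, -0.2]
gripper_width: 0.5
gripper_force: 0.0
```

Request:
step_arm(plan=[-3.45, -1.95, 0, 0, 0, 0.012, 0, 0, 0, 0, 0, 0, 0, 0, 0, 0, 0, 0])

```text
time_s: 2.4
ee_pos: [514.0, -23.0, 227.6]
ee_rot: [-180.0, -0.0, 147.3]
force: [-0.3, 1.6, -0.4]
gripper_width: 0.4
gripper_force: 0.0
```

```bash
python3 - <<'E'
from plan import *
c,y=fing(30,8)
rows([(*c,180,y),(*c,131,y)])
E
```

```text
--
0.11, -0.02, 2.38, 0, 0, 0.001
0.11, -0.02, 2.38, 0, 0, 0.001
0, -0, 2.45, 0, 0, -0
0, -0, 2.45, 0, 0, -0
```

Request:
step_arm(plan=[0.11, 0, 2.4, 0, 0, 0, 0.11, 0, 2.4, 0, 0, 0, 0, 0, 2.4, 0, 0, 0, 0, 0, 2.45, 0, 0, 0, 0, 0, 0, 0, 0, 0])

```text
time_s: 2.82
ee_pos: [507.7, -18.7, 127.5]
ee_rot: [-179.8, -0.5, 147.6]
force: [-0.6, -0.2, 0.4]
gripper_width: 0.3
gripper_force: 0.0
```

```bash
python3 - <<'E'
from plan import *
f=viewer.grab_frame('scene'); c=f['img'][60:260,90:330]
g=viewer.grab_frame('wrist')['img']
a=cv2.resize(c,(480,400),interpolation=cv2.INTER_CUBIC)
cv2.imwrite('pics/d.png',cv2.cvtColor(np.hstack([a,cv2.resize(g,(320,240)).repeat(1,0) if 0 else np.vstack([cv2.resize(g,(320,240)),np.zeros((160,320,3),np.uint8)])]),cv2.COLOR_RGB2BGR))
c,y=fing(30,8); s=sensors.state(); print(c,y,s['ee_pos'],s['force'])
rows([(*fing(t,2)[0],131,fing(t,2)[1]) for t in (30,36,42,48,54,60)],start=(*c,131,y))
E
```

```text
[511.97873815 -22.13984011] 147.2 [511.03208955 -19.19299539 131.52774161] [-0.6987411   0.72106638  0.73270509]
--
-0.6, 0, 0, 0, 0, -0
-0.48, 0.25, 0, 0, 0, 0.105
-0.48, 0.25, 0, 0, 0, 0.105
-0.48, 0.25, 0, 0, 0, 0.105
-0.48, 0.25, 0, 0, 0, 0.105
--
-0.48, 0.25, 0, 0, 0, 0.105
```

View pics/d.png

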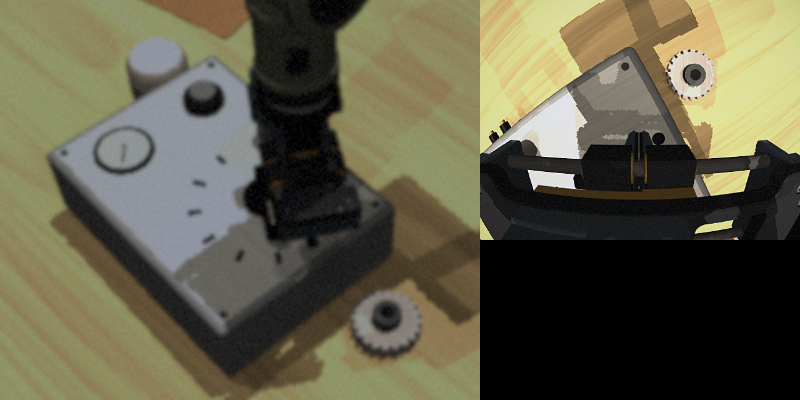

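The scene view shows the closed fingertips beside the pointer, on the dot side and clear of the socket and gear. I'll push over the first halfway point in small rows.

```bash
python3 - <<'E'
from plan import *
print(sensors.state()['ee_pos'],sensors.state()['ee_rot'])
rows([(*fing(t,g)[0],131.5,fing(t,g)[1]) for t,g in ((30,2),(33,0),(38,0),(43,0),(47,0),(51,0))])
E
```

```text
[511.03208955 -19.19299539 131.52774161] [-1.79976172e+02 -8.10069201e-02  1.47610147e+02]
--
-0.84, -0.2, 0, 0, 0, 0.007
-0.44, 0.12, 0, 0, 0, 0.052
-0.4, 0.19, 0, 0, 0, 0.087
-0.4, 0.19, 0, 0, 0, 0.087
-0.32, 0.16, 0, 0, 0, 0.07
--
-0.32, 0.16, 0, 0, 0, 0.07
```

Request:
step_arm(plan=[-0.8, -0.2, 0, 0, 0, 0, -0.4, 0.1, 0, 0, 0, 0.05, 0, 0, 0, 0, 0, 0])

```text
time_s: 3.17
ee_pos: [522.8, -27.1, 133.0]
ee_rot: [179.8, 0.1, 144.6]
force: [-0.4, 2.0, -0.4]
gripper_width: 0.5
gripper_force: 0.9
```

Request:
step_arm(plan=[-0.4, 0.2, 0, 0, 0, 0.09, 0, 0, 0, 0, 0, 0, -0.4, 0.2, 0, 0, 0, 0.09, 0, 0, 0, 0, 0, 0])

```text
time_s: 3.5
ee_pos: [531.4, -29.8, 132.6]
ee_rot: [179.9, 0.2, 134.4]
force: [0.8, -0.5, 0.6]
gripper_width: 0.2
gripper_force: 0.0
```

Request:
step_arm(plan=[-0.3, 0.16, 0, 0, 0, 0.07, 0, 0, 0, 0, 0, 0, -0.3, 0.16, 0, 0, 0, 0.07, 0, 0, 0, 0, 0, 0, 0, 0, 0, 0, 0, 0])

```text
time_s: 3.92
ee_pos: [536.5, -31.7, 131.7]
ee_rot: [180.0, 0.0, 126.6]
force: [-1.0, 1.0, -0.2]
gripper_width: 0.4
gripper_force: 0.0
```

```bash
python3 - <<'E'
from plan import *
s=sensors.state();print(s['ee_pos'],s['ee_rot'],s['force'],[(t,fing(t,0)[0].round(1)) for t in(48,51,54)])
f=viewer.grab_frame('top')
for r in viewer.pinpoint('selector_tip',f)[:2]:
    p=atz(f,r['location'],122)[:2]-AX; print(r['score'],p,90+YAW-np.degrees(np.arctan2(p[1],p[0])))
f2=viewer.grab_frame('scene')
for r in viewer.pinpoint('selector_tip',f2)[:2]:
    p=atz(f2,r['location'],122)[:2]-AX; print(r['score'],p,90+YAW-np.degrees(np.arctan2(p[1],p[0])))
a=cv2.resize(f['img'][120:250,225:425],(400,260),interpolation=cv2.INTER_CUBIC);b=cv2.resize(f2['img'][70:230,100:300],(400,320),interpolation=cv2.INTER_CUBIC)
cv2.imwrite('pics/e.png',cv2.cvtColor(np.vstack([a,b]),cv2.COLOR_RGB2BGR))
E
```

```text
[536.45403081 -31.7280632  131.740955  ] [1.79980026e+02 2.48961994e-02 1.26564260e+02] [-1.00185377  1.01407428 -0.1588311 ] [(48, array([534.2, -30.3])), (51, array([536.6, -31.4])), (54, array([539. , -32.6]))]
```

View pics/e.png

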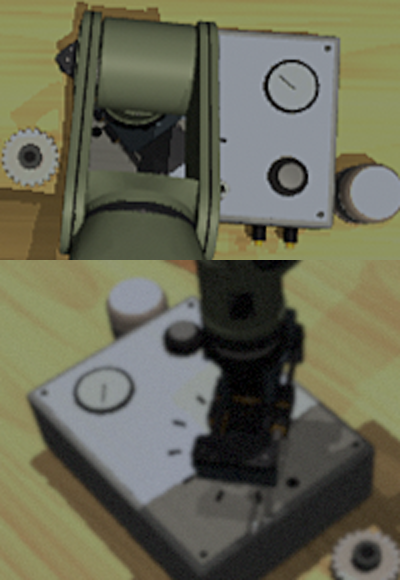

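The arm hides the pointer in both views. Forces are near zero, so it has either jumped ahead or not been touched yet. I'll push on in small steps and watch for contact force.

```bash
python3 - <<'E'
from plan import *
rows([(*fing(t,g)[0],131.5,fing(t,g)[1]) for t,g in ((56,0),(61,0),(65,0),(69,0),(73,0),(77,0),(81,0))])
E
```

```text
--
-0.41, 0.24, -0, 0, 0, 0.091
-0.4, 0.19, 0, 0, 0, 0.087
-0.32, 0.16, 0, 0, 0, 0.07
-0.32, 0.16, 0, 0, 0, 0.07
-0.32, 0.16, 0, 0, 0, 0.07
--
-0.32, 0.16, 0, 0, 0, 0.07
-0.32, 0.16, 0, 0, 0, 0.07
```

Request:
step_arm(plan=[-0.4, 0.24, 0, 0, 0, 0.09, 0, 0, 0, 0, 0, 0, -0.4, 0.2, 0, 0, 0, 0.09, 0, 0, 0, 0, 0, 0, 0, 0, 0, 0, 0, 0])

```text
time_s: 4.53
ee_pos: [543.6, -35.3, 131.2]
ee_rot: [-179.9, -0.1, 116.2]
force: [-3.1, 2.8, 0.9]
gripper_width: 0.6
gripper_force: 1.7
```

Request:
step_arm(plan=[-0.32, 0.16, 0, 0, 0, 0.07, 0, 0, 0, 0, 0, 0, 0, 0, 0, 0, 0, 0])

```text
time_s: 4.78
ee_pos: [547.2, -38.1, 131.3]
ee_rot: [-180.0, 0.0, 112.2]
force: [-1.9, 0.4, 0.2]
gripper_width: 0.2
gripper_force: 0.6
```

Request:
step_arm(plan=[-0.32, 0.16, 0, 0, 0, 0.07, 0, 0, 0, 0, 0, 0, 0, 0, 0, 0, 0, 0])

```text
time_s: 5.03
ee_pos: [550.6, -40.7, 131.6]
ee_rot: [179.9, 0.1, 108.2]
force: [0.2, 0.9, 0.3]
gripper_width: 0.8
gripper_force: 0.0
```

Request:
step_arm(plan=[-0.32, 0.16, 0, 0, 0, 0.07, 0, 0, 0, 0, 0, 0, 0, 0, 0, 0, 0, 0])

```text
time_s: 5.28
ee_pos: [552.8, -43.0, 131.6]
ee_rot: [180.0, 0.0, 104.2]
force: [-0.5, 0.1, -0.6]
gripper_width: 0.3
gripper_force: 0.0
```

```bash
python3 - <<'E'
from plan import *
f2=viewer.grab_frame('scene')
for r in viewer.pinpoint('selector_tip',f2)[:2]:
    p=atz(f2,r['location'],122)[:2]-AX; print(r['score'],r['location'],p,90+YAW-np.degrees(np.arctan2(p[1],p[0])))
b=cv2.resize(f2['img'][90:210,130:290],(800,600),interpolation=cv2.INTER_CUBIC)
b=np.clip(b.astype(float)*1.8,0,255).astype(np.uint8)
cv2.imwrite('pics/g.png',cv2.cvtColor(b,cv2.COLOR_RGB2BGR))
for t in(30,60,90,120):
    a=np.radians(90+YAW-t); print(t,[np.round((np.array(proj(f2,[*(AX+r*np.array([np.cos(a),np.sin(a)])),136]))-[130,90])*5) for r in(0,62)])
E
```

```text
30 [array([458., 295.]), array([484., 411.])]
60 [array([458., 295.]), array([405., 408.])]
90 [array([458., 295.]), array([341., 374.])]
120 [array([458., 295.]), array([310., 320.])]
```

View pics/g.png

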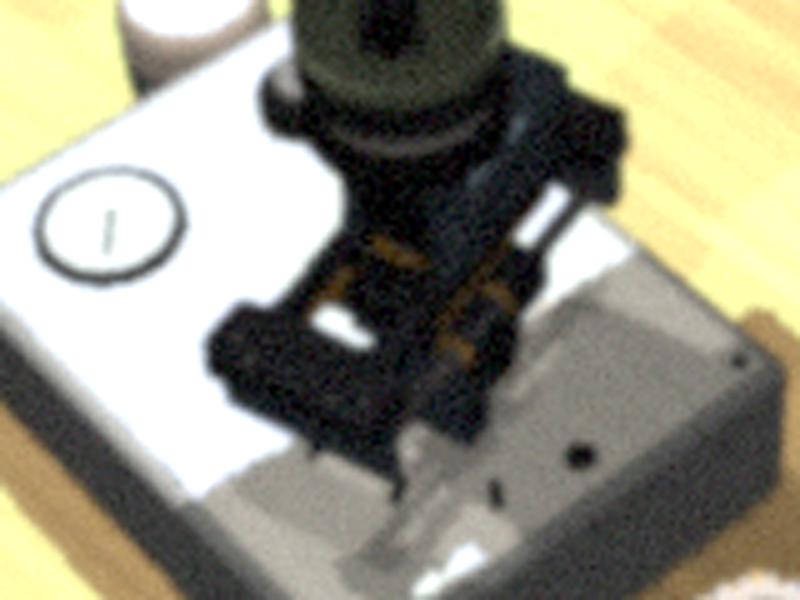

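The pointer is still hidden behind the gripper in this view. I'll lift away to the left and look.

Request:
step_arm(plan=[0.8, 0, 0, 0, 0, 0, 0.5, 0, -3.5, 0, 0, 0, 1.5, 0, -3.5, 0, 0, 0, 3.5, 0, -2, 0, 0, 0, 4, 0, 0, 0, 0, 0])

```text
time_s: 5.8
ee_pos: [530.3, 57.7, 226.6]
ee_rot: [179.4, 0.1, 103.9]
force: [0.8, 0.6, 0.4]
gripper_width: 0.5
gripper_force: 0.0
```

Request:
step_arm(plan=[4, 0, 0, 0, 0, 0, 4, 0, 0, 0, 0, 0, 4, 0, 0, 0, 0, 0, 0, 0, 0, 0, 0, 0, 0, 0, 0, 0, 0, 0])

```text
time_s: 6.22
ee_pos: [497.7, 175.6, 221.5]
ee_rot: [180.0, 0.0, 104.3]
force: [0.9, 0.0, 0.2]
gripper_width: 0.3
gripper_force: 0.0
```

```bash
cat > look.py <<'E'
from plan import *
for n in('top','scene'):
    f=viewer.grab_frame(n)
    for r in viewer.pinpoint('selector_tip',f)[:2]:
        p=atz(f,r['location'],122)[:2]-AX; print(n,r['score'],r['location'],p.round(1),90+YAW-np.degrees(np.arctan2(p[1],p[0])))
    cv2.imwrite(f'pics/l_{n}.png',cv2.cvtColor(f['img'],cv2.COLOR_RGB2BGR))
s=sensors.state();print(s['time_s'],s['ee_pos'],s['ee_rot'],s['force'])
E
python3 look.py
```

```text
top 0.58 [306.5, 164.5] [53.9 -3.4] 90.76046340265049
scene 0.6 [198.8, 170.1] [63.8 -1. ] 88.12241901920825
scene 0.44 [197.6, 148.2] [ 27.1 -47.1] 147.25090783385798
6.4167 [498.83796682 172.46905123 221.38692863] [-1.79989951e+02  1.73272799e-02  1.03912462e+02] [ 0.13671307 -0.62637772  0.04836185]
```

The pointer is now at 90°, the third click, with one more to go. I'll come back behind it and push in small steps, no further than about 109°.

```bash
python3 - <<'E'
from plan import *
c,y=fing(90,12); print(c,y)
rows([(*c,221,y),(*c,131.5,y)],step=36)
print()
rows([(*fing(t,g)[0],131.5,fing(t,g)[1]) for t,g in ((90,2),(94,0),(98,0),(102,0),(105,0),(107,0),(109,0))],start=(*c,131.5,y))
E
```

```text
[561.20486789 -43.5412187 ] 87.19999999999999
--
-3.21, 0.12, 0.01, 0, 0, 0.042
-3.2, 0.26, 0.01, 0, 0, 0.042
-3.19, 0.39, 0.01, 0, 0, 0.042
-3.17, 0.52, 0.01, 0, 0, 0.042
-3.14, 0.65, 0.01, 0, 0, 0.042
--
-3.11, 0.78, 0.01, 0, 0, 0.042
-3.08, 0.91, 0.01, 0, 0, 0.042
0, -0, 2.98, 0, 0, -0
0, -0, 2.98, 0, 0, -0
0, -0, 2.98, 0, 0, -0

--
-1, -0, -0, 0, 0, -0
-0.52, 0.16, 0, 0, 0, 0.07
-0.32, 0.16, 0, 0, 0, 0.07
-0.32, 0.16, 0, 0, 0, 0.07
-0.24, 0.12, 0, 0, 0, 0.052
--
-0.16, 0.08, 0, 0, 0, 0.035
-0.16, 0.08, 0, 0, 0, 0.035
```

Request:
step_arm(plan=[-3.2, 0.1, 0, 0, 0, 0.042, -3.2, 0.26, 0, 0, 0, 0.042, -3.2, 0.4, 0, 0, 0, 0.042, -3.2, 0.5, 0, 0, 0, 0.042, -3.1, 0.65, 0, 0, 0, 0.042])

```text
time_s: 6.83
ee_pos: [543.1, 16.2, 221.5]
ee_rot: [180.0, 0.0, 91.7]
force: [0.9, -0.1, -0.0]
gripper_width: 0.3
gripper_force: 0.0
```

Request:
step_arm(plan=[-3.1, 0.8, 0, 0, 0, 0.042, -3.1, 0.9, 0, 0, 0, 0.042, 0, 0, 0, 0, 0, 0, 0, 0, 0, 0, 0, 0, 0, 0, 0, 0, 0, 0])

```text
time_s: 7.25
ee_pos: [560.3, -43.2, 221.2]
ee_rot: [-180.0, -0.0, 87.0]
force: [-0.4, -0.4, -0.8]
gripper_width: 0.4
gripper_force: 0.0
```

Request:
step_arm(plan=[0, 0, 3, 0, 0, 0, 0, 0, 3, 0, 0, 0, 0, 0, 2.95, 0, 0, 0, 0, 0, 0, 0, 0, 0, 0, 0, 0, 0, 0, 0])

```text
time_s: 7.67
ee_pos: [559.7, -41.5, 131.2]
ee_rot: [-179.8, -0.0, 87.2]
force: [-0.3, -0.6, 0.3]
gripper_width: 0.3
gripper_force: 0.0
```

```bash
python3 - <<'E'
from plan import *
s=sensors.state();print(s['ee_pos'],s['ee_rot'],s['force'])
rows([(*fing(t,g)[0],131.5,fing(t,g)[1]) for t,g in ((90,2),(94,0),(98,0),(102,0),(105,0),(107,0),(109,0))])
E
```

```text
[559.68047979 -41.49277224 131.24220195] [-1.79813060e+02 -2.61519384e-02  8.72073054e+01] [-0.26608056 -0.64461437  0.2698707 ]
--
-1.2, 0.16, -0.03, 0, 0, 0
-0.52, 0.16, 0, 0, 0, 0.07
-0.32, 0.16, 0, 0, 0, 0.07
-0.32, 0.16, 0, 0, 0, 0.07
-0.24, 0.12, 0, 0, 0, 0.052
--
-0.16, 0.08, 0, 0, 0, 0.035
-0.16, 0.08, 0, 0, 0, 0.035
```

Request:
step_arm(plan=[-0.5, 0.1, 0, 0, 0, 0, -0.5, 0.06, 0, 0, 0, 0, -0.3, 0.1, 0, 0, 0, 0.035, 0, 0, 0, 0, 0, 0, 0, 0, 0, 0, 0, 0])

```text
time_s: 8.08
ee_pos: [564.2, -55.4, 133.9]
ee_rot: [179.7, -0.1, 85.1]
force: [0.5, 2.6, 3.2]
gripper_width: 0.8
gripper_force: 1.7
```

Request:
step_arm(plan=[-0.3, 0.1, 0, 0, 0, 0.035, 0, 0, 0, 0, 0, 0, 0, 0, 0, 0, 0, 0, 0, 0, 0, 0, 0, 0])

```text
time_s: 8.42
ee_pos: [563.9, -58.7, 132.5]
ee_rot: [179.9, -0.0, 83.2]
force: [2.4, 2.0, 1.6]
gripper_width: 0.7
gripper_force: 1.2
```

Request:
step_arm(plan=[-0.16, 0.08, 0, 0, 0, 0.035, -0.16, 0.08, 0, 0, 0, 0.035, 0, 0, 0, 0, 0, 0, 0, 0, 0, 0, 0, 0, 0, 0, 0, 0, 0, 0])

```text
time_s: 8.83
ee_pos: [564.2, -62.2, 131.7]
ee_rot: [-179.9, 0.0, 79.2]
force: [1.1, 0.5, 0.2]
gripper_width: 0.4
gripper_force: 0.4
```

Request:
step_arm(plan=[-0.16, 0.08, 0, 0, 0, 0.035, 0, 0, 0, 0, 0, 0, 0, 0, 0, 0, 0, 0, 0, 0, 0, 0, 0, 0])

```text
time_s: 9.17
ee_pos: [564.6, -63.9, 131.7]
ee_rot: [-179.9, 0.0, 77.2]
force: [1.3, 0.5, -0.7]
gripper_width: 0.6
gripper_force: 0.0
```

Request:
step_arm(plan=[-0.16, 0.08, 0, 0, 0, 0.035, -0.16, 0.08, 0, 0, 0, 0.035, 0, 0, 0, 0, 0, 0, 0, 0, 0, 0, 0, 0])

```text
time_s: 9.5
ee_pos: [565.7, -67.3, 131.8]
ee_rot: [-180.0, 0.0, 73.2]
force: [-0.8, -0.6, -0.3]
gripper_width: 0.4
gripper_force: 0.0
```

Request:
step_arm(plan=[-0.16, 0.08, 0, 0, 0, 0.035, -0.16, 0.08, 0, 0, 0, 0.035, 0, 0, 0, 0, 0, 0, 0, 0, 0, 0, 0, 0])

```text
time_s: 9.83
ee_pos: [566.3, -70.7, 131.9]
ee_rot: [-180.0, -0.0, 69.2]
force: [0.3, 0.1, -0.1]
gripper_width: -0.3
gripper_force: 0.0
```

Request:
step_arm(plan=[0.8, 0, 0, 0, 0, 0, 0.5, 0, -3.5, 0, 0, 0, 1.5, 0, -3.5, 0, 0, 0, 3.5, 0, -2, 0, 0, 0, 4, 0, 0, 0, 0, 0])

```text
time_s: 10.25
ee_pos: [605.9, 25.8, 228.0]
ee_rot: [179.4, -0.2, 69.0]
force: [0.5, 0.2, 0.6]
gripper_width: 0.5
gripper_force: 0.0
```

Request:
step_arm(plan=[4, 0, 0, 0, 0, 0, 4, 0, 0, 0, 0, 0, 4, 0, 0, 0, 0, 0, 0, 0, 0, 0, 0, 0, 0, 0, 0, 0, 0, 0])

```text
time_s: 10.67
ee_pos: [646.0, 140.1, 221.1]
ee_rot: [-180.0, 0.0, 69.3]
force: [-0.4, -0.6, -0.1]
gripper_width: 0.6
gripper_force: 0.0
```

```bash
python3 look.py
```

```text
top 0.89 [323.0, 163.4] [ 57.2 -43.3] 124.34549949530214
scene 0.85 [194.7, 156.5] [ 46.3 -34.3] 123.72214904343957
10.8667 [645.55334273 136.39731748 222.06406063] [-1.79986473e+02  2.28251817e-02  6.90285641e+01] [-0.43430369  0.12780691 -0.76488987]
```

```bash
python3 - <<'E'
import cv2,numpy as np
a=cv2.imread('pics/l_top.png')[120:240,225:425];b=cv2.imread('pics/l_scene.png')[80:220,100:300]
cv2.imwrite('pics/m.png',np.vstack([cv2.resize(a,(500,300),interpolation=cv2.INTER_CUBIC),cv2.resize(b,(500,300),interpolation=cv2.INTER_CUBIC)]))
E
```

```text
(no output)
```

View pics/m.png

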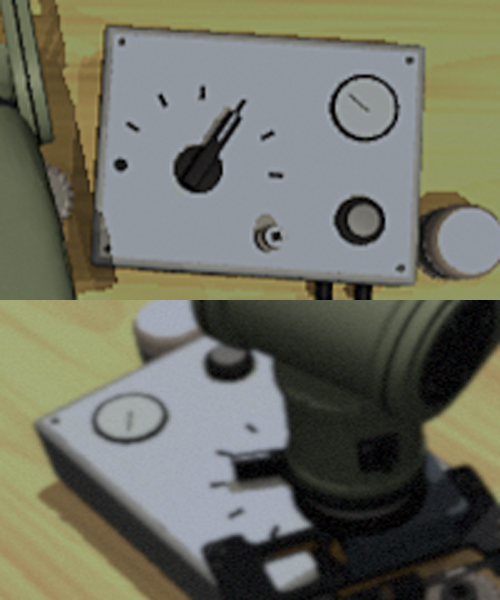

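In the top view the pointer is on the fourth bar, about 121° and fourth clockwise from the dot. The socket is still at its place. Next is the start button.

```bash
python3 - <<'E'
from plan import *
rows([(467,-235,222,69)],step=39)
E
```

```text
--
-3.73, -0.31, 0, 0, 0, 0
-3.73, -0.31, 0, 0, 0, 0
-3.73, -0.31, 0, 0, 0, 0
-3.73, -0.31, 0, 0, 0, 0
-3.73, -0.31, 0, 0, 0, 0
--
-3.73, -0.31, 0, 0, 0, 0
-3.73, -0.31, 0, 0, 0, 0
-3.73, -0.31, 0, 0, 0, 0
-3.73, -0.31, 0, 0, 0, 0
-3.73, -0.31, 0, 0, 0, 0
--
-3.73, -0.31, 0, 0, 0, 0
```

Request:
step_arm(plan=[-3.73, -0.31, 0, 0, 0, 0, -3.73, -0.31, 0, 0, 0, 0, -3.73, -0.31, 0, 0, 0, 0, -3.73, -0.31, 0, 0, 0, 0, -3.73, -0.31, 0, 0, 0, 0])

```text
time_s: 11.28
ee_pos: [563.3, -33.7, 222.3]
ee_rot: [180.0, 0.0, 69.0]
force: [0.6, -0.2, 0.9]
gripper_width: 0.5
gripper_force: 0.0
```

Request:
step_arm(plan=[-3.73, -0.31, 0, 0, 0, 0, -3.73, -0.31, 0, 0, 0, 0, -3.73, -0.31, 0, 0, 0, 0, -3.73, -0.31, 0, 0, 0, 0, -3.73, -0.31, 0, 0, 0, 0])

```text
time_s: 11.7
ee_pos: [481.8, -202.2, 222.5]
ee_rot: [180.0, 0.0, 69.0]
force: [0.6, -0.6, -0.8]
gripper_width: 0.4
gripper_force: 0.0
```

Request:
step_arm(plan=[-3.73, -0.31, 0, 0, 0, 0, 0, 0, 0, 0, 0, 0, 0, 0, 0, 0, 0, 0, 0, 0, 0, 0, 0, 0])

```text
time_s: 12.03
ee_pos: [467.1, -234.0, 222.2]
ee_rot: [180.0, -0.0, 69.0]
force: [-0.9, 0.1, -0.0]
gripper_width: 0.4
gripper_force: 0.0
```

```bash
python3 - <<'E'
from plan import *
s=sensors.state();print(s['ee_pos'],s['ee_rot'],s['force'])
rows([(467,-235,150,69)],step=36)
E
```

```text
[ 467.05338581 -233.95041872  222.20768114] [ 1.79977488e+02 -3.56510591e-02  6.89615876e+01] [-0.87027731  0.09736353 -0.04947105]
--
-0.03, 0.01, 2.41, 0, 0, -0
-0.03, 0.01, 2.41, 0, 0, -0
-0.03, 0.01, 2.41, 0, 0, -0
```

Now I'll descend to a fingertip height of about 136, then go down slowly and watch the force.

Request:
step_arm(plan=[0, 0, 2.4, 0, 0, 0, 0, 0, 2.4, 0, 0, 0, 0, 0, 2.4, 0, 0, 0, 0, 0, 0, 0, 0, 0, 0, 0, 0, 0, 0, 0])

```text
time_s: 12.45
ee_pos: [467.5, -232.3, 149.4]
ee_rot: [-179.9, -0.0, 69.2]
force: [-0.7, 0.4, 0.5]
gripper_width: 0.3
gripper_force: 0.0
```

Request:
step_arm(plan=[0, 0, 0.4, 0, 0, 0, 0, 0, 0.4, 0, 0, 0, 0, 0, 0, 0, 0, 0, 0, 0, 0, 0, 0, 0, 0, 0, 0, 0, 0, 0])

```text
time_s: 12.87
ee_pos: [468.0, -233.7, 142.5]
ee_rot: [179.9, 0.0, 69.1]
force: [0.0, -0.2, -0.3]
gripper_width: 0.5
gripper_force: 0.0
```

Request:
step_arm(plan=[0, 0, 0.4, 0, 0, 0, 0, 0, 0, 0, 0, 0, 0, 0, 0, 0, 0, 0, 0, 0, 0, 0, 0, 0])

```text
time_s: 13.2
ee_pos: [467.6, -233.6, 137.9]
ee_rot: [-180.0, -0.0, 69.1]
force: [-0.0, 0.1, -0.3]
gripper_width: 0.3
gripper_force: 0.0
```

Request:
step_arm(plan=[0, 0, 0.4, 0, 0, 0, 0, 0, 0, 0, 0, 0, 0, 0, 0, 0, 0, 0, 0, 0, 0, 0, 0, 0])

```text
time_s: 13.53
ee_pos: [468.1, -233.8, 134.2]
ee_rot: [179.9, 0.0, 69.1]
force: [0.0, -0.5, 2.2]
gripper_width: 0.1
gripper_force: 1.2
```

Request:
step_arm(plan=[0, 0, 0.3, 0, 0, 0, 0, 0, 0, 0, 0, 0, 0, 0, 0, 0, 0, 0])

```text
time_s: 13.78
ee_pos: [468.0, -233.8, 131.2]
ee_rot: [179.9, 0.0, 69.1]
force: [1.0, -0.9, 3.6]
gripper_width: 0.7
gripper_force: 2.1
```

Request:
step_arm(plan=[0, 0, 0.2, 0, 0, 0, 0, 0, 0, 0, 0, 0, 0, 0, 0, 0, 0, 0])

```text
time_s: 14.03
ee_pos: [468.1, -233.8, 130.2]
ee_rot: [179.9, 0.0, 69.1]
force: [-1.5, -0.2, 11.7]
gripper_width: 0.4
gripper_force: 5.3
```

Request:
step_arm(plan=[0, 0, 0.15, 0, 0, 0, 0, 0, 0, 0, 0, 0, 0, 0, 0, 0, 0, 0])

```text
time_s: 14.28
ee_pos: [468.1, -233.8, 130.0]
ee_rot: [179.9, 0.0, 69.1]
force: [-3.2, 1.0, 19.3]
gripper_width: 0.5
gripper_force: 9.5
```

A hard stop with 19 N at TCP z 130. I'll release in small steps to read the spring line and so check the travel.

Request:
step_arm(plan=[0, 0, -0.35, 0, 0, 0, 0, 0, 0, 0, 0, 0, 0, 0, 0, 0, 0, 0, 0, 0, 0, 0, 0, 0])

```text
time_s: 14.62
ee_pos: [468.0, -233.8, 131.0]
ee_rot: [179.9, 0.0, 69.1]
force: [0.7, -1.6, 5.0]
gripper_width: 0.3
gripper_force: 2.2
```

Request:
step_arm(plan=[0, 0, -0.15, 0, 0, 0, 0, 0, 0, 0, 0, 0, 0, 0, 0, 0, 0, 0, 0, 0, 0, 0, 0, 0])

```text
time_s: 14.95
ee_pos: [468.0, -233.8, 132.4]
ee_rot: [180.0, 0.0, 69.1]
force: [1.7, -0.1, 4.0]
gripper_width: 0.3
gripper_force: 1.8
```

Request:
step_arm(plan=[0, 0, -0.1, 0, 0, 0, 0, 0, 0, 0, 0, 0, 0, 0, 0, 0, 0, 0, 0, 0, 0, 0, 0, 0])

```text
time_s: 15.28
ee_pos: [467.6, -233.6, 133.3]
ee_rot: [-180.0, -0.0, 69.1]
force: [2.7, -1.2, 3.2]
gripper_width: 0.7
gripper_force: 1.5
```

Request:
step_arm(plan=[0, 0, -0.1, 0, 0, 0, 0, 0, 0, 0, 0, 0, 0, 0, 0, 0, 0, 0, 0, 0, 0, 0, 0, 0])

```text
time_s: 15.62
ee_pos: [467.4, -233.4, 134.3]
ee_rot: [-180.0, -0.0, 69.1]
force: [1.1, -0.3, 2.7]
gripper_width: 0.3
gripper_force: 1.2
```

Request:
step_arm(plan=[0, 0, -0.1, 0, 0, 0, 0, 0, 0, 0, 0, 0, 0, 0, 0, 0, 0, 0, 0, 0, 0, 0, 0, 0])

```text
time_s: 15.95
ee_pos: [467.4, -233.4, 135.3]
ee_rot: [-180.0, -0.0, 69.1]
force: [0.6, -0.3, 2.0]
gripper_width: 0.8
gripper_force: 1.0
```

There is still contact at 135.3, so the press was at least 5.3 mm and close to full travel. I'll retract clear and check.

Request:
step_arm(plan=[0, 0, -1, 0, 0, 0, 0, 0, -3, 0, 0, 0, 0, 0, -4, 0, 0, 0, 0, 0, -3, 0, 0, 0, 0, 0, 0, 0, 0, 0])

```text
time_s: 16.37
ee_pos: [470.0, -234.8, 252.2]
ee_rot: [179.4, 0.1, 69.1]
force: [0.4, -0.9, 0.4]
gripper_width: 0.8
gripper_force: 0.0
```

Request:
step_arm(plan=[0, 0, 0, 0, 0, 0, 0, 0, 0, 0, 0, 0, 0, 0, 0, 0, 0, 0, 0, 0, 0, 0, 0, 0, 0, 0, 0, 0, 0, 0])

```text
time_s: 16.78
ee_pos: [467.1, -233.3, 244.2]
ee_rot: [-179.8, -0.0, 69.1]
force: [0.5, 0.7, -0.6]
gripper_width: 0.4
gripper_force: 0.0
```

```bash
python3 look.py; python3 - <<'E'
from h import *
for n in('scene','top'):
    f=viewer.grab_frame(n)
    for t in('socket','gear','oil_filter'):
        for r in viewer.pinpoint(t,f)[:1]: print(n,t,r['score'],r['location'])
E
```

```text
top 0.89 [317.9, 164.3] [ 54.8 -31. ] 116.67499798799814
scene 0.9 [192.5, 157.8] [ 51.8 -34.9] 121.1642565622754
16.9833 [ 467.54831974 -233.52423848  245.01598594] [-1.79949502e+02 -1.02770151e-02  6.90874705e+01] [-0.15692098 -0.48351085  0.11951434]
scene socket 0.65 [225.0, 128.0]
scene gear 0.87 [283.4, 224.2]
scene oil_filter 0.83 [177.1, 115.1]
top socket 0.59 [240.1, 201.2]
top gear 0.77 [239.5, 200.0]
top oil_filter 0.39 [407.0, 220.3]
```

The selector reads about 119° (wanted 120°), and the loose things are where they were.

```bash
python3 -c "
from workcell import env
print(env.job_done())"
```

```text
the job is handed in; nothing more can be done
None
```

I pushed the selector to its fourth click, pressed the start button in until it hit its stop and let it out, left the socket, filter and gear where they stood, and handed the job in; the hand-in gave no verdict.

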